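# Check the bench drill: prove its trip, then hold the feed at the depth stop

### The job

Get the bench drill checked before use. First prove the earth-leakage breaker on the sloping supply box that feeds it: press its round test button so that the toggle drops, then lift the toggle all the way back up to on. Then pull the drill's feed lever down against its return spring right to the depth stop and finish holding it there with the fingers, so that the depth can be read; leave the tools and jars lying about the bench as they are.

Things in the scene. Friction and masses are not known exactly. Their poses are not given: they have to be found in the camera images.
- supply_box: Grey metal supply box with sloping top, fixed on the bench: 180 mm deep (x), 190 wide (y), 50 high at its front edge, 125 at the back. Origin: centre of its underside; front is -x, z up. The slope rises towards +x at 24.4 deg. On it, at +y, the breaker; at -y a white plate with two round flush sockets, not used.
- breaker: Black breaker moulding on the slope: 130 mm long up the slope, 76 wide, 22 mm proud of the slope (27 at the collar round the toggle). This frame lies on the middle of the sloping face: x up the slope, y as the box's, z square out of the slope; the moulding is centred at y = +40 mm.
- test_top (a point): Centre of the top face of the round grey test button (16 mm diameter), low on the breaker, on its side towards the sockets; it stands 11 mm proud of the moulding and moves in along the breaker's -z. As built 61 mm down the slope from the toggle's pivot and 20 mm to -y of it.
- test (a joint): Test button: 0 out, 0.005 m fully in. About 4 N starts it, 3 N keeps it in, it springs out again. Pressed in by about 3 mm or more it trips the toggle.
- toggle_tip (a point): Centre line of the toggle, at its end: a white bar 20 mm wide (y), 11 mm thick at the tip (8 mm lower), whose end reaches 48 mm from its pivot and sticks out some 33 mm from the breaker's face. The point moves with the toggle.
- toggle: The toggle itself (origin at its pivot).
- toggle_pivot (a point): Fixed point on the toggle's pivot, inside the breaker, 12 mm under its face; the pivot's line is the box's y axis.
- rcd (a joint): Toggle: 0 = on, leaning up the slope (+x) 0.375 rad off the breaker's z; 0.75 rad = tripped, dropped down the slope (towards the front), 0.375 rad to the other side. A snap spring throws it fully on below 0.15 rad, fully tripped above. Lifting takes 3 N at the tip, then less; two to three times that if a finger rubs along it instead of following its arc. A knock of 1 N may trip it.
- drill: Small grey bench drill, fixed on the bench: base 220 mm (x) by 130 (y), 323 high, head 80 mm wide with a black belt cover, round motor at the back, chuck and bit over a small vice at the front. Origin: centre of the base's underside; front is -x, z up; feed lever on its -y side.
- feed_axis (a point): Fixed point on the feed lever's axis (the drill's y axis), 210 mm above the bench, in the plane in which the grip swings, 75 mm out from the side of the drill's head (which is at y = -40 mm in the drill's frame).
- feed_grip (a point): Centre of the feed lever's black rounded grip, 115 mm from the axis: 24 mm thick, 54 long, pointing along the lever, on a 9 mm steel rod. At rest the lever points to the drill's front (-x) and 35 deg up (grip 276 mm above the bench); at the depth stop 34 deg down (146 mm). The point moves with it.
- feed_lever: The feed lever with its grip (origin on its axis, at the hub).
- feed (a joint): Feed lever: 0 at rest, up; grows as the grip is pulled towards the front and down; 1.2 rad at the depth stop, a hard stop. The return spring takes about 3.5 N at the grip to start and 8 N at the stop, and brings the lever back up when it is let go. The chuck comes down 14 mm with it.
- varnish_jar: Amber jar with a brass lid, 68 mm wide, 115 high, upright between or behind the two machines. Leave alone.
- wax_jar: Clear jar with white lid, 58 mm wide, 70 high, upright behind the supply box. Leave alone.
- chuck_key: Steel T-shaped chuck key, 60 mm by 60, flat on the bench at the drill's +y side. Leave alone.
- tape_roll: Roll of paper tape, 104 mm wide, 25 high, flat on the bench. Leave alone.
- brush: Flat brush 200 mm long lying on the bench. Leave alone.
- screwdriver: Wooden-handled screwdriver 200 mm long lying on the bench. Leave alone.
- hammer: Hammer 260 mm long lying on the bench. Leave alone.
- fret_panel: White pierced panel 170 by 110 by 6 mm lying on the bench. Leave alone.

How it is judged (in metres and radians):
On the way, in this order (a step that is already met when the one before it is completed fails the run):
1. the test button is pressed in and the toggle, untouched, drops (value of joint test above 0.001 m and value of joint rcd above 0.6 rad and contact force between each of the arm, the fingers and toggle below 0.3 N).
2. the toggle is lifted back up to on (value of joint rcd below 0.08 rad), for 0.2 s.
3. the feed lever is pulled down to the depth stop and held (value of joint feed above 1.14 rad and contact force between the fingers and feed_lever above 2 N), for 0.5 s.
At the end, for the whole second after the job is handed in: The feed lever is within 0.06 rad (3.5 deg) of its depth stop (joint above 1.14 rad), still, and held there by the fingers with more than 2 N; the toggle is up (within 0.08 rad of fully on) and the test button is out (all of step 3 and velocity of joint feed between -0.1 and 0.1 rad/s and value of joint rcd below 0.08 rad and value of joint test below 0.0015 m); the arm keeps its last pose, push and grip.
It fails at once if a tool or jar on the bench is moved more than 20 mm (distance of any of varnish_jar, wax_jar, chuck_key, tape_roll, brush, screwdriver, hammer, fret_panel from where it was at the start of the episode above 0.02 m).
It also fails if it takes over 61 s, if anything falls off the work surface, if the arm or the gripper's body presses on something with over 40 N, if the wrist force passes 120 N, or if a joint passes its speed limit or range.

### The arm

A 7-joint arm with a two-finger parallel gripper is mounted at the origin on the work surface. World frame = base frame: x ahead of the robot, y to its left, z up, the work surface at z = 0. Lengths are in mm, angles in rad, forces in N, time in s.
With the tool pointing down it reaches from about 400 to 875 mm from the base axis. Payload 4.4 kg.
Tool frame: the origin (TCP) lies at the very end of the fingers, on their centre line; the grasp point (between the pads) lies ctrl.grip_depth behind it (ctrl.grip_depth is the distance from the TCP to the grasp point, in mm); y points along the fingers, x is the direction in which the jaws open and shut, and the axes are right-handed (so a half turn about y gives the same grasp; the last joint's range is limited). The gripper opens to 85 mm and grips with 20 to 120 N. Pads are 22 mm wide; open, the fingers measure 114 mm over their backs; the gripper's body (76 mm by 85 mm) begins 54 mm behind the grasp point. The pads swing forward as they close: fully open they stand 13 mm farther back than shut.
Start: joints at [-1.269, 0.628, 0.038, 1.517, -0.027, 0.996, -0.02], TCP at [233.694, 606.552, 231.313] pointing down, gripper open.
Joint ranges: [-3.06, 3.06], [-0.37, 2.12], [-1.25, 1.32], [0.18, 2.47], [-1.1, 4.24], [0.23, 1.98], [-2.94, 2.94]. Speed limits (rad/s): [2.57, 2.57, 3.14, 3.14, 3.14, 3.14, 3.14].

### API

Orientations are given as [roll, pitch, yaw] about the fixed x, y, z axes, in that order (R = Rz(yaw) Ry(pitch) Rx(roll)).
In Python, from cell import ctrl gives the robot as it stands.
- The arm moves only by the tool apply_moves, never from a script. Its argument "motion" is a list of rows, each a list of 5 numbers: the shift along the tool's x, y, z in cm, then the turn about the tool's y in rad, then the finger opening in cm, from 0 to 8.54. In form: [[tx, ty, tz, roll, hand], ...]. A call has 1 to 20 rows; each row is the pose to reach, as a shift and turn from the pose commanded when the call began, along the tool's axes at that moment; what a row does not reach only later rows make up. A row lasts 1/8 s, in which the tool goes at most 62.5 mm and 10.7 degrees, less where a joint would pass 70% of its speed; a pose out of reach is approached as far as the arm can. A call with a gripper value outside its range is refused whole. The fingers move at their own pace and stop on an object; the grip force is fixed at half the most. Time passes only in rows, so rows that repeat a pose let the fingers close. It gives the time, the measured TCP pose, the force and the opening at its end, in the units of the state.
- ctrl.read_state(): the state, without advancing time (a new reading comes with each control period).
- ctrl.get_image(name): name is "scene" or "top" or "wrist"; returns a dict with "image" (480x640x3 uint8, red, green, blue), "vfov" (degrees; the focal length in pixels is half the picture's height over the tangent of half this angle, whatever the lens; pixels are square), "cx", "cy" (the principal point, pixels), "extrinsics" (4x4, takes a point from world to camera coordinates); the wrist camera has in their place "tool_from_camera" (4x4, takes a point from camera to tool coordinates, whose origin is the TCP and whose axes are the tool frame's). Camera axes: x right, y up, looking along -z (the intrinsics and any distortion apply to the point x, -y, -z); pixel columns grow to the right and rows downward; lengths in mm; the calibration is good to about 2 mm. The wrist camera is an equidistant fisheye: a pixel r from the principal point sees the ray r / f radians off the axis. A picture is of the moment at which its call begins: read the wrist's pose just before it. There is no depth.
- ctrl.finish_job(): hands the job in, once; it reports no verdict.
Trained networks look in a picture, given as the dict that the camera call returned (one of the last four; its "shot" number tells which), for a name from the list of things; names that differ only in an ending like _2 or _b are one class to them, and where a whole thing is asked for, a point or a joint stands for the part that bears it (a point fixed in the world has none). Each returns a list of dicts, best first, with "confidence" (0 to 1); they miss things now and then, are a little off and sometimes report something else, mostly with a low value. They report only what shows in the picture. A call takes as long as a camera call.
- ctrl.search_frame(picture, query): "location" ([x, y, z] in mm, in world coordinates, good to about 4 mm: the middle of the surface that is visible of it).
- ctrl.mark_of(picture, query): "location" ([x, y, z] in mm, in world coordinates, good to about 4 mm: a listed point, or the origin of a listed thing).
The state is a dict: "clock": time; "qpos": joint angles; "qd": joint speeds; "tau": joint torques, N m; "eef_pos": TCP position; "tool_rot": TCP orientation; "force": force on the tool from outside, world axes, zero at the start; "torque": the same for the moment, N m; "width": finger opening in mm.
Only numpy, scipy, OpenCV 4.12 (cv2) and the standard library are available. Lean on these libraries where they do the work, as an engineer would, in place of code of your own. Each camera call takes 0.05 s, during which the arm holds its last target.

## Working session

There is one attempt and no reset: what is moved stays moved. The work goes in short steps, Python scripts to look and compute and a tool call to move; the robot and the scene stay as the last step left them, time stands still between calls to the robot, and variables do not carry over. Pictures are saved under pics/ and viewed, and the job is handed in when it is done.

Besides the shell and the picture viewer there is one more tool, called as name(argument=value, ...), one argument or row to a line, values as JSON. apply_moves: Moves the arm, as the interface text tells. Its arguments: {"type":"object","properties":{"motion":{"type":"array","items":{"type":"array","items":{"type":"number"}}}},"required":["motion"]}

```bash
ls; mkdir -p pics
cat > h.py <<'E'
import numpy as np, cv2
from cell import ctrl
from scipy.spatial.transform import Rotation as R
def save(p,n): cv2.imwrite('pics/'+n,p['image'][:,:,::-1])
E
python3 - <<'E'
from h import *
s=ctrl.read_state(); print(s, ctrl.grip_depth)
for c in ['scene','top']:
    p=ctrl.get_image(c); save(p,c+'0.png'); print(c,p['vfov'],p['cx'],p['cy'],p['extrinsics'].round(3).tolist() if hasattr(p['extrinsics'],'round') else p['extrinsics'])
    for q in ['supply_box','breaker','test_top','toggle_tip','toggle_pivot','toggle','drill','feed_axis','feed_grip','varnish_jar','wax_jar','hammer','tape_roll','screwdriver','brush','fret_panel']:
        r=ctrl.mark_of(p,q); print(q,[(np.round(d['location'],0).tolist(),round(d['confidence'],2)) for d in r[:2]])
print(ctrl.read_state()['clock'])
E
```

```text
pics
{'clock': 0.0, 'qpos': array([-1.26878748,  0.62936063,  0.03843259,  1.51837902, -0.02702199,
        0.99628143, -0.0200447 ]), 'qd': array([-0.00044759, -0.00099277, -0.00036688, -0.00030714, -0.00037226,
        0.00089244, -0.0012436 ]), 'tau': array([-6.79161917e-05, -5.63402832e+01,  1.22607294e+00, -1.93452930e+01,
        1.08661762e-02,  1.02984751e-02,  9.53359738e-07]), 'eef_pos': array([233.45813199, 605.95550701, 230.3759811 ]), 'tool_rot': array([-1.57079863,  0.00191095,  1.20293814]), 'force': array([0.51363873, 0.49169708, 0.25879746]), 'torque': array([-0.03451646, -0.04488295, -0.06713895]), 'width': 84.92283029328752} 18.700000000000003
scene 46.492938518445115 319.5728113100456 233.52176772071607 [[-0.45, 0.893, 0.018, 247.826], [-0.576, -0.306, 0.758, 171.394], [0.682, 0.331, 0.652, -2120.18], [0.0, 0.0, 0.0, 1.0]]
supply_box [([637.0, 216.0, -5.0], 0.84)]
breaker [([628.0, 224.0, 87.0], 0.66)]
test_top [([576.0, 246.0, 98.0], 0.41)]
toggle_tip [([643.0, 257.0, 152.0], 0.59)]
toggle_pivot [([646.0, 262.0, 100.0], 0.78)]
toggle [([387.0, 38.0, -0.0], 0.61),
[... 812 characters left out ...]
 0.84)]
test_top [([576.0, 248.0, 101.0], 0.43)]
toggle_tip [([640.0, 265.0, 152.0], 0.51)]
toggle_pivot [([641.0, 258.0, 102.0], 0.6), ([390.0, 40.0, -1.0], 0.31)]
toggle [([641.0, 260.0, 104.0], 0.51)]
drill [([615.0, -200.0, -2.0], 0.9)]
feed_axis [([596.0, -309.0, 213.0], 0.81)]
feed_grip [([500.0, -299.0, 279.0], 0.71)]
varnish_jar [([741.0, -22.0, 1.0], 0.66)]
wax_jar [([761.0, 162.0, -1.0], 0.77)]
hammer [([566.0, -523.0, -1.0], 0.79), ([627.0, 221.0, 88.0], 0.32)]
tape_roll [([367.0, 369.0, 2.0], 0.6), ([577.0, 249.0, 100.0], 0.43)]
screwdriver [([332.0, -265.0, -0.0], 0.63), ([630.0, 223.0, 86.0], 0.43)]
brush [([387.0, 44.0, -0.0], 0.63)]
fret_panel [([484.0, 496.0, 0.0], 0.6)]
1.7
```

View pics/scene0.png

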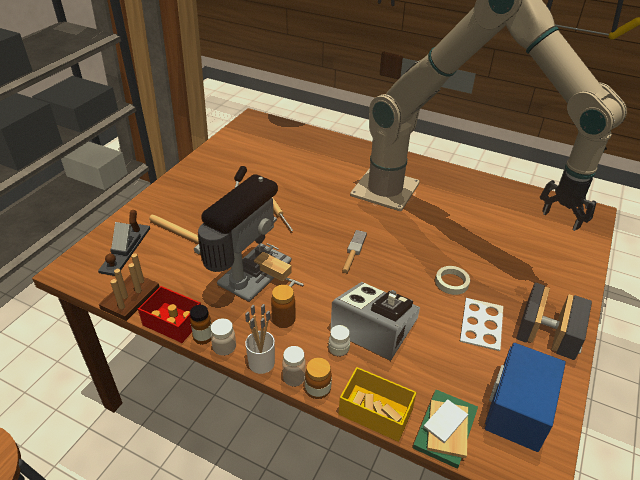

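View pics/top0.png

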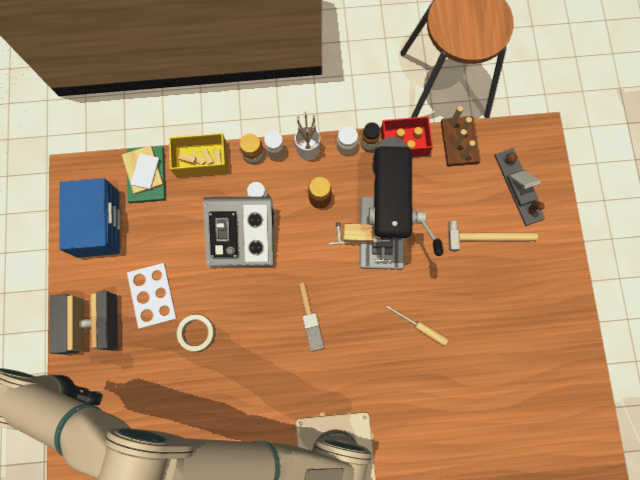

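```bash
cat >> h.py <<'E'
def delta(target, yaw=None, s=None):
    "tool-frame delta in cm and roll (rad) from measured pose to world target"
    s=s or ctrl.read_state()
    M=R.from_euler('xyz',s['tool_rot']).as_matrix()
    d=M.T@(np.array(target)-s['eef_pos'])/10
    roll=0
    if yaw is not None:
        roll=-( (yaw-s['tool_rot'][2]+np.pi)%(2*np.pi)-np.pi)
    return np.round(d,2), round(roll,3)
def proj(p,X):
    E=np.array(p['extrinsics']);c=E[:3,:3]@np.array(X)+E[:3,3]
    f=240/np.tan(np.radians(p['vfov'])/2)
    return np.array([p['cx']+f*c[0]/-c[2],p['cy']+f*(-c[1])/-c[2]])
E
python3 - <<'E'
from h import *
a=cv2.imread('pics/top0.png'); b=cv2.imread('pics/scene0.png')
def crop(i,x0,y0,w,h,k): return cv2.resize(i[y0:y0+h,x0:x0+w],None,fx=k,fy=k,interpolation=cv2.INTER_CUBIC)
cv2.imwrite('pics/c1.png',crop(a,195,180,90,100,6))
cv2.imwrite('pics/c2.png',crop(a,340,135,130,140,4))
print(delta([530,235,260],np.pi/2))
E
```

```text
(array([-24.02,  -2.87, -41.01]), np.float64(-0.368))
```

View pics/c1.png

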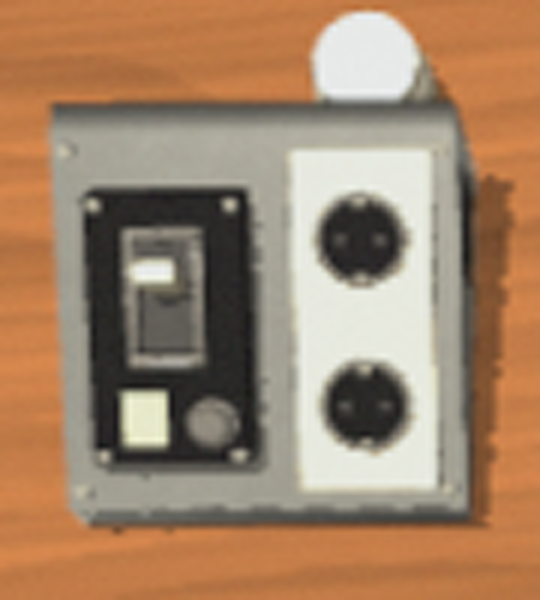

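View pics/c2.png

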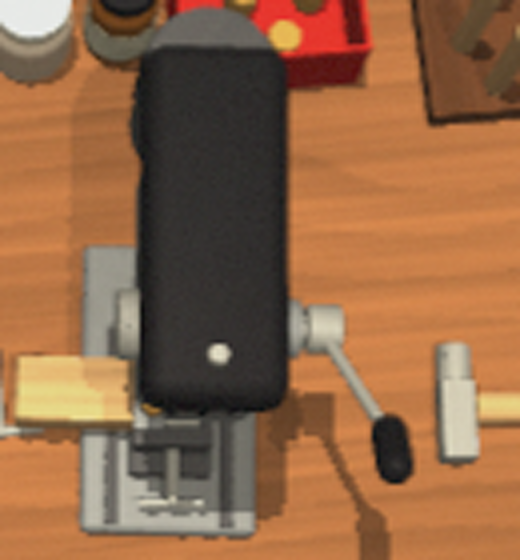

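apply_moves(
  motion=[
    [-1, 0, -2, -0.05, 6],
    [-3.5, -0.3, -6, -0.15, 4],
    [-7, -0.8, -11, -0.28, 2],
    [-10.5, -1.2, -17, -0.4, 0],
    [-14, -1.7, -23, -0.45, 0],
    [-17.5, -2, -29, -0.45, 0],
    [-20.5, -2.5, -34.5, -0.45, 0],
    [-23, -2.8, -39, -0.45, 0],
    [-24, -2.9, -41, -0.45, 0],
    [-24, -2.9, -41, -0.45, 0],
  ],
)

```text
clock: 2.95
eef_pos: [532.3, 231.6, 260.4]
tool_rot: [-1.572, 0.001, 1.646]
force: [0.7, -0.3, -0.8]
width: -0.0
```

Run:
```python
from h import *
s=ctrl.read_state(); print(s['clock'],s['eef_pos'],s['tool_rot'],s['force'],s['width'])
p=ctrl.get_image('wrist'); save(p,'w1.png'); print(p['vfov'],p['cx'],p['cy'],np.round(p['tool_from_camera'],3).tolist())
for q in ['supply_box','breaker','test_top','toggle_tip','toggle_pivot']:
    r=ctrl.mark_of(p,q); print(q,[(np.round(d['location'],1).tolist(),round(d['confidence'],2)) for d in r[:2]])
p=ctrl.get_image('scene'); save(p,'scene1.png')
```

```text
2.95 [532.31511313 231.56098812 260.42421193] [-1.57220021e+00  1.46536023e-03  1.64647706e+00] [ 0.65937303 -0.27564676 -0.784095  ] -0.04884514162656971
65.70646984690485 318.6493294515322 242.71180781425224 [[1.0, -0.0, 0.001, 0.478], [0.001, 0.275, -0.961, -141.833], [0.0, 0.961, 0.275, 70.562], [0.0, 0.0, 0.0, 1.0]]
supply_box [([637.8, 218.1, -0.4], 0.83)]
breaker []
test_top [([578.0, 245.2, 98.4], 0.72)]
toggle_tip [([639.4, 218.8, 0.2], 0.39)]
toggle_pivot [([386.6, 40.7, 1.1], 0.26)]
```

View pics/w1.png

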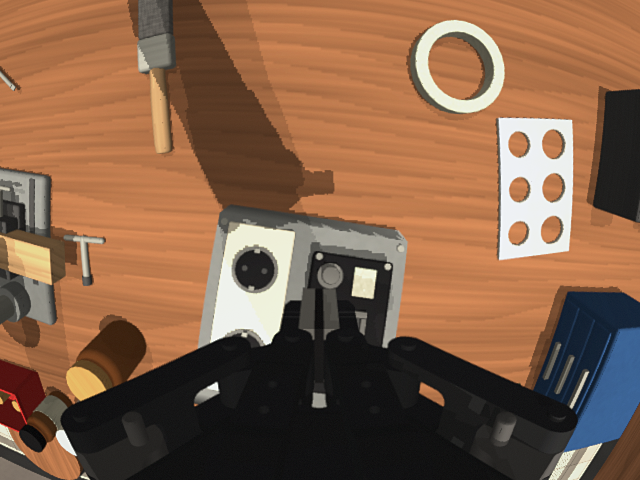

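View pics/scene1.png

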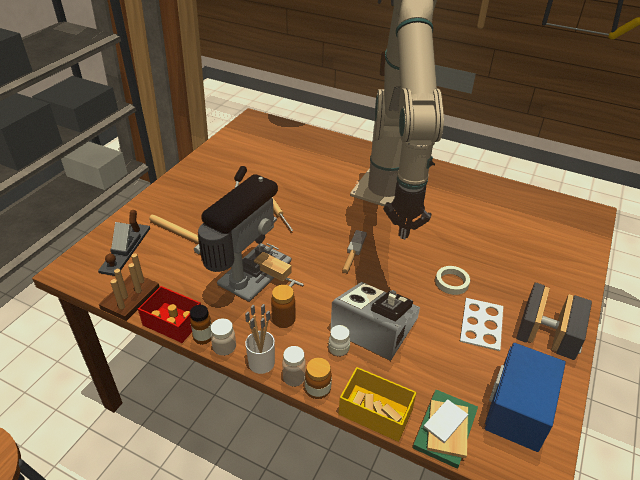

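Run:
```python
from h import *
print(delta([573,243.5,115],1.51))
a=cv2.imread('pics/top0.png')
import pickle
p=ctrl.get_image('top')
best=None
def model(x,y,th,px):
    c,s=np.cos(th),np.sin(th); S=np.radians(24.4)
    def W(v): return np.array([x+c*v[0]-s*v[1], y+s*v[0]+c*v[1], v[2]])
    def B(v): return W([v[0]*np.cos(S)-v[2]*np.sin(S), v[1], 87.5+v[0]*np.sin(S)+v[2]*np.cos(S)])
    return W,B
for th in (-2,-3.5,-5):
    W,B=model(638,217,np.radians(th),12)
    im=cv2.resize(a[180:280,195:285],None,fx=6,fy=6,interpolation=cv2.INTER_CUBIC)
    def pt(X): return tuple(int(v) for v in ((proj(p,X)-[195,180])*6+3))
    for poly in ([W([-90,-95,50]),W([-90,95,50]),W([90,95,125]),W([90,-95,125])],[B([i,j,22]) for i,j in ((-65,2),(-65,78),(65,78),(65,2))]):
        for i in range(4): cv2.line(im,pt(poly[i]),pt(poly[(i+1)%4]),(0,0,255),1)
    cv2.circle(im,pt(B([12-61,20,33])),4,(0,255,0),1)
    cv2.circle(im,pt(B([12+48*np.sin(.375),40,10+48*np.cos(.375)])),4,(255,0,0),-1)
    best=im if best is None else np.hstack([best,im])
cv2.imwrite('pics/ov.png',cv2.resize(best,(800,int(800*best.shape[0]/best.shape[1]))))
cv2.imwrite('pics/ov1.png',best[:,540:1080])
```

```text
(array([ 0.32, 14.53, -4.43]), np.float64(0.145))
```

View pics/ov1.png

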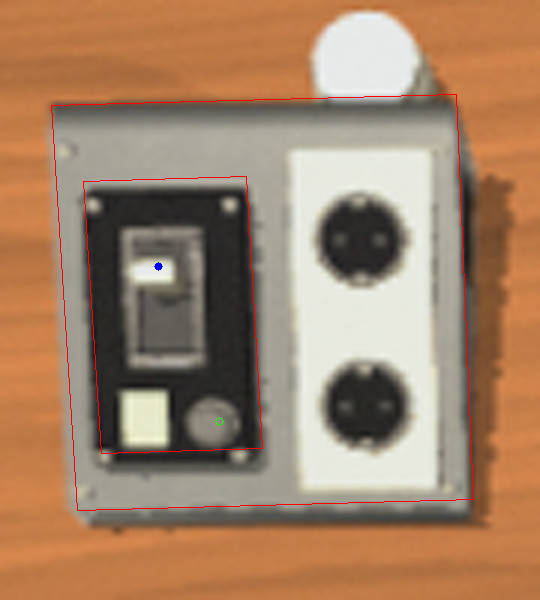

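apply_moves(
  motion=[
    [0, 3, -0.5, 0.05, 0],
    [0.1, 7, -2, 0.1, 0],
    [0.2, 10.5, -3.5, 0.12, 0],
    [0.4, 13, -4.3, 0.12, 0],
    [0.45, 14, -4.4, 0.12, 0],
    [0.45, 14, -4.4, 0.12, 0],
  ],
)

```text
clock: 4.1
eef_pos: [572.8, 243.5, 120.0]
tool_rot: [-1.57, 0.0, 1.534]
force: [0.1, -0.0, -0.1]
width: 0.0
```

```bash
cat >> h.py <<'E'
def crop(i,x0,y0,w,h,k): return cv2.resize(i[y0:y0+h,x0:x0+w],None,fx=k,fy=k,interpolation=cv2.INTER_CUBIC)
E
python3 - <<'E'
from h import *
s=ctrl.read_state(); print(s['clock'],s['eef_pos'],s['tool_rot'],s['force'],s['width'])
p=ctrl.get_image('wrist'); save(p,'w2.png')
for q in ['test_top','toggle_tip']:
    r=ctrl.mark_of(p,q); print(q,[(np.round(d['location'],1).tolist(),round(d['confidence'],2)) for d in r[:2]])
q=ctrl.get_image('scene')
a=crop(p['image'],220,130,200,200,3); b=crop(q['image'],330,180,100,200,3)
cv2.imwrite('pics/c3.png',np.hstack([a[:600],b[:600]])[:,:,::-1])
E
```

```text
4.1 [572.7761158  243.50519855 120.02779089] [-1.56960440e+00  4.04531523e-04  1.53366846e+00] [ 0.12229173 -0.02661856 -0.14069367] 0.040818989782329444
test_top [([578.7, 244.2, 99.7], 0.39)]
toggle_tip []
```

View pics/c3.png

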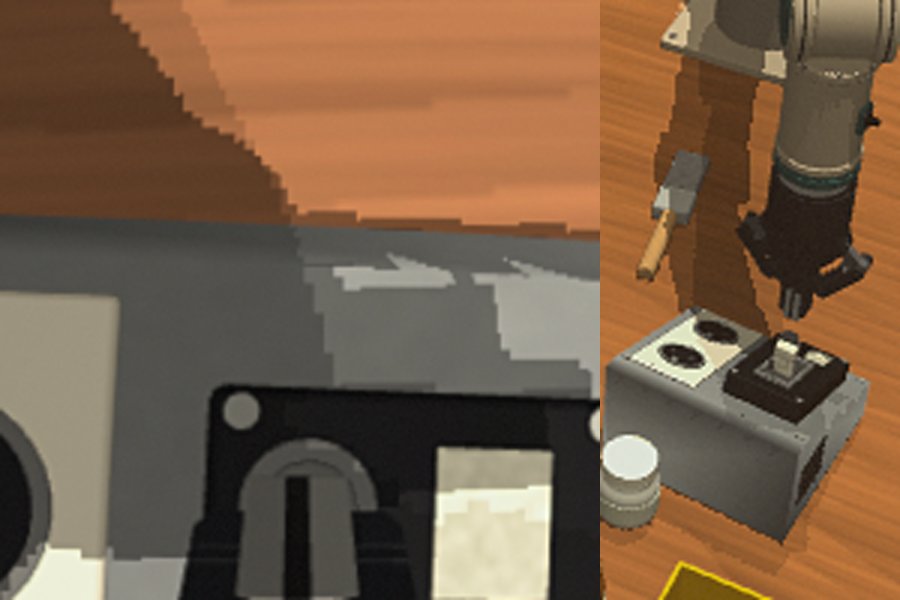

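apply_moves(
  motion=[
    [0, 0.8, 0, 0, 0],
    [0, 1.4, 0, 0, 0],
    [0, 1.6, 0, 0, 0],
    [0, 1.8, 0, 0, 0],
    [0, 1.9, 0, 0, 0],
    [0, 2.0, 0, 0, 0],
    [0, 2.0, 0, 0, 0],
  ],
)

```text
clock: 5.18
eef_pos: [573.7, 243.3, 100.5]
tool_rot: [-1.571, -0.0, 1.533]
force: [0.2, -0.4, 0.8]
width: -0.2
```

apply_moves(
  motion=[
    [0, 0.1, 0, 0, 0],
    [0, 0.2, 0, 0, 0],
    [0, 0.3, 0, 0, 0],
    [0, 0.3, 0, 0, 0],
  ],
)

```text
clock: 5.68
eef_pos: [573.6, 243.4, 97.3]
tool_rot: [-1.571, -0.0, 1.533]
force: [-0.3, 0.1, 3.1]
width: -0.1
```

apply_moves(
  motion=[
    [0, 0.15, 0, 0, 0],
    [0, 0.3, 0, 0, 0],
    [0, 0.4, 0, 0, 0],
    [0, 0.4, 0, 0, 0],
  ],
)

```text
clock: 6.18
eef_pos: [573.9, 243.5, 95.1]
tool_rot: [-1.572, -0.001, 1.533]
force: [-3.2, -2.6, 14.6]
width: 0.3
```

Run:
```python
from h import *
s=ctrl.read_state(); print(s['clock'],s['eef_pos'],s['force'])
q=ctrl.get_image('scene'); t=ctrl.get_image('top')
for c in (q,t):
    r=ctrl.mark_of(c,'toggle_tip'); print([(np.round(d['location'],1).tolist(),round(d['confidence'],2)) for d in r[:2]])
cv2.imwrite('pics/c4.png',crop(q['image'],330,240,100,110,5)[:,:,::-1])
```

```text
6.175 [573.9079646  243.47657568  95.07814238] [-3.23033489 -2.64832639 14.62886101]
[([612.7, 261.3, 139.0], 0.51)]
[]
```

View pics/c4.png

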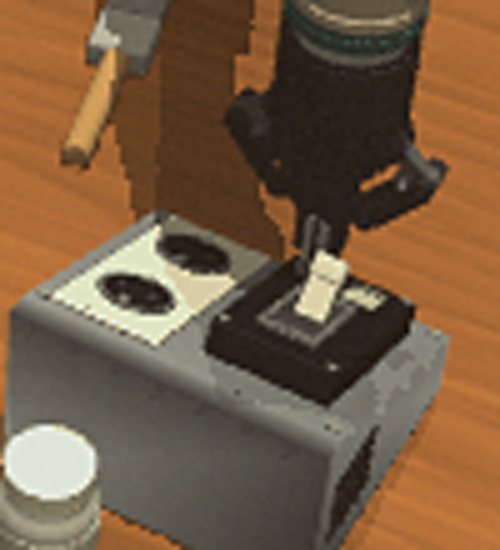

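apply_moves(
  motion=[
    [0, 0, 0, 0, 0],
    [0, -0.6, 0.2, 0, 0],
    [0, -1.5, 0.6, 0, 0],
    [0.3, -2.4, 0.6, 0, 0],
    [1.0, -2.7, 0.5, 0, 0],
    [1.7, -2.8, 0.2, 0, 0],
    [1.75, -2.8, -0.2, 0, 0],
    [1.75, -2.8, -0.5, 0, 0],
    [1.75, -2.8, -0.5, 0, 0],
  ],
)

```text
clock: 7.5
eef_pos: [579.4, 260.0, 121.0]
tool_rot: [-1.571, 0.001, 1.532]
force: [0.6, 1.2, 0.0]
width: 0.1
```

Run:
```python
from h import *
s=ctrl.read_state(); print(s['clock'],s['eef_pos'],s['force'])
q=ctrl.get_image('scene'); t=ctrl.get_image('top');w=ctrl.get_image('wrist')
for c in (q,t,w):
    for n in ('toggle_tip','toggle_pivot','test_top'):
        r=ctrl.mark_of(c,n); print(n,[(np.round(d['location'],1).tolist(),round(d['confidence'],2)) for d in r[:2]])
a=crop(w['image'],220,180,200,200,2.7);b=crop(q['image'],340,250,80,100,5.4)
cv2.imwrite('pics/c5.png',np.hstack([a[:540],b[:540,:260+150]])[:,:,::-1])
```

```text
7.5 [579.39143248 259.98372076 120.98686379] [0.55764393 1.20305093 0.02643847]
toggle_tip [([610.6, 256.1, 138.0], 0.43), ([332.7, -267.9, -0.6], 0.42)]
toggle_pivot [([646.4, 262.3, 98.7], 0.93)]
test_top []
toggle_tip []
toggle_pivot [([642.4, 257.6, 101.4], 0.55)]
test_top []
toggle_tip [([611.4, 260.6, 140.5], 0.73)]
toggle_pivot [([645.6, 261.5, 97.1], 0.57)]
test_top [([576.4, 243.0, 102.2], 0.95)]
```

View pics/c5.png

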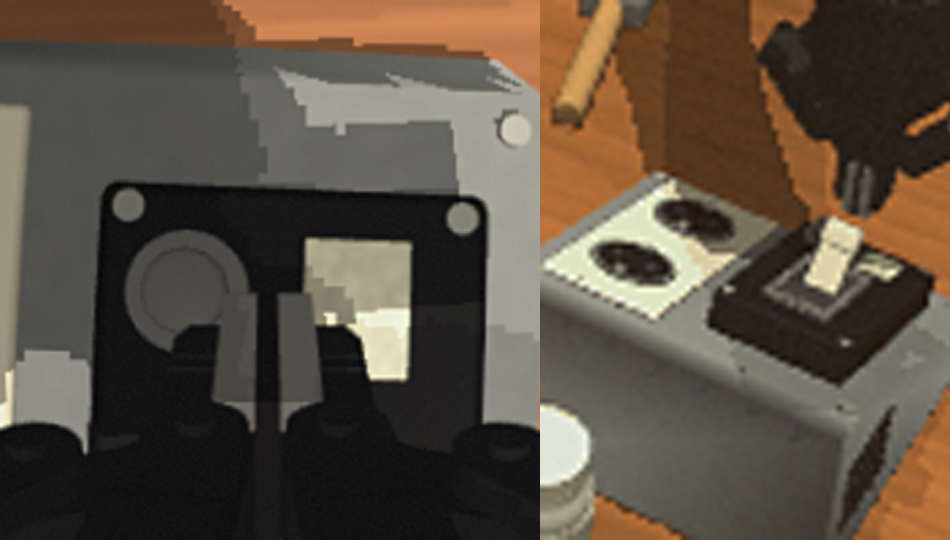

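apply_moves(
  motion=[
    [0, 0, -0.7, 0, 0],
    [0.05, -0.1, -1.3, 0, 0],
    [0.1, -0.4, -1.7, 0, 0],
    [0.1, -0.8, -2.1, 0, 0],
    [0.1, -1.1, -2.5, 0, 0],
    [0.1, -1.35, -2.9, 0, 0],
    [0.15, -1.55, -3.3, 0, 0],
    [0.15, -1.7, -3.6, 0, 0],
    [0.15, -1.85, -4.0, 0, 0],
    [0.15, -1.95, -4.3, 0, 0],
    [0.15, -1.95, -4.3, 0, 0],
  ],
)

```text
clock: 9.48
eef_pos: [622.7, 260.5, 140.9]
tool_rot: [-1.572, -0.0, 1.533]
force: [0.2, 0.0, 0.2]
width: 0.0
```

```bash
cat > look.py <<'E'
from h import *
s=ctrl.read_state(); print(s['clock'],s['eef_pos'],s['force'])
q=ctrl.get_image('scene'); t=ctrl.get_image('top');w=ctrl.get_image('wrist')
for c in (q,t,w):
    for n in ('toggle_tip',):
        r=ctrl.mark_of(c,n); print(n,[(np.round(d['location'],1).tolist(),round(d['confidence'],2)) for d in r[:2]])
a=crop(w['image'],220,180,200,200,2.7);b=crop(q['image'],340,250,80,100,5.4)
cv2.imwrite('pics/c6_%d.png'%int(s['clock']*10),np.hstack([a[:540],b[:540,:260+150]])[:,:,::-1])
E
python3 look.py; ls pics
```

```text
9.475 [622.68748847 260.50631398 140.89678916] [0.24936348 0.00221853 0.15532577]
toggle_tip [([642.1, 255.8, 147.5], 0.54)]
toggle_tip []
toggle_tip []
c1.png
c2.png
c3.png
c4.png
c5.png
c6_94.png
ov.png
ov1.png
scene0.png
scene1.png
top0.png
w1.png
w2.png
```

View pics/c6_94.png

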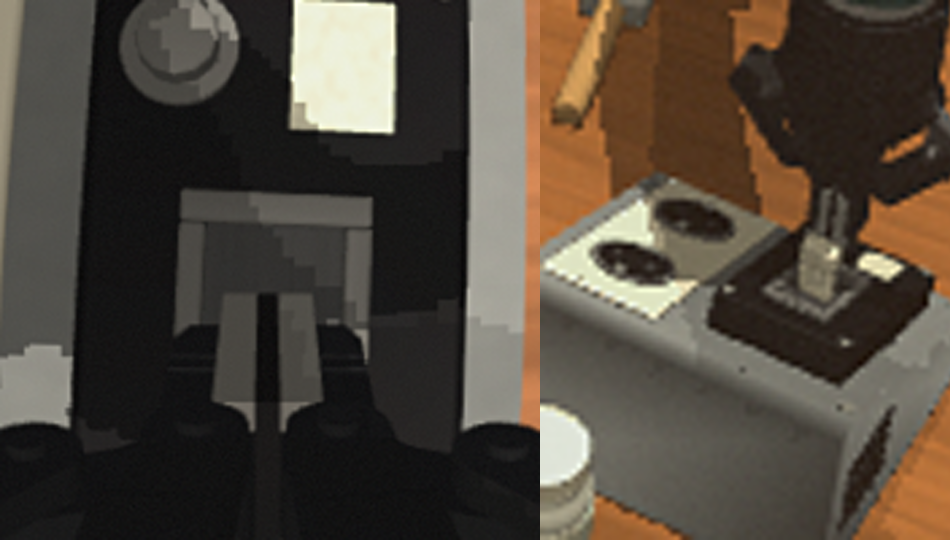

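apply_moves(
  motion=[
    [0, 0, 1, 0, 0],
    [0, 0, 3, 0, 0],
    [0, 0, 6, 0, 0],
    [0, -2, 9.5, 0, 0],
    [0, -6, 13, 0, 0],
    [0, -10, 16, 0, 0],
    [0, -14, 18, 0, 0],
    [0, -17, 19, 0, 0],
    [0, -17, 19, 0, 0],
  ],
)

```text
clock: 10.9
eef_pos: [432.0, 268.6, 313.2]
tool_rot: [-1.575, -0.003, 1.534]
force: [0.4, -0.3, 0.5]
width: 0.3
```

```bash
python3 look.py
python3 - <<'E'
from h import *
for c in ('scene','top'):
    p=ctrl.get_image(c)
    for q in ['drill','feed_axis','feed_grip','varnish_jar']:
        r=ctrl.mark_of(p,q); print(q,[(np.round(d['location'],1).tolist(),round(d['confidence'],2)) for d in r[:2]])
        if q=='feed_grip':
            r=ctrl.search_frame(p,q); print('sf',[(np.round(d['location'],1).tolist(),round(d['confidence'],2)) for d in r[:2]])
E
```

```text
10.9 [432.00016014 268.59057675 313.23031912] [ 0.42362493 -0.32346011  0.54578115]
toggle_tip [([642.7, 253.2, 149.9], 0.53), ([633.2, 213.7, -2.8], 0.31)]
toggle_tip [([640.1, 260.5, 153.9], 0.62)]
toggle_tip [([639.6, 258.8, 154.7], 0.64)]
drill [([617.9, -193.7, 0.2], 0.74), ([576.0, 243.5, 100.1], 0.18)]
feed_axis []
feed_grip [([498.0, -297.4, 274.4], 0.64)]
sf [([507.2, -293.8, 278.1], 0.52)]
varnish_jar [([736.3, -22.0, -2.5], 0.69), ([579.0, 248.1, 96.1], 0.5)]
drill [([614.9, -199.2, 2.9], 0.88)]
feed_axis [([594.9, -309.6, 217.2], 0.77)]
feed_grip [([501.1, -300.0, 280.0], 0.85), ([329.1, -267.0, -0.7], 0.59)]
sf [([538.8, -291.0, 259.0], 0.7), ([607.0, -189.9, 318.3], 0.7)]
varnish_jar [([740.4, -24.3, 2.5], 0.59)]
```

apply_moves(
  motion=[
    [-2, -1, -0.3, 0, 0],
    [-6, -3, -0.7, 0, 0],
    [-11, -4, -1.2, 0, 0],
    [-16, -4.5, -1.6, 0, 0],
    [-21, -5, -2, 0, 0],
    [-26, -5, -2.3, 0.03, 0],
    [-31, -5, -2.6, 0.06, 0],
    [-36, -5, -3, 0.06, 3],
    [-41, -5, -3.4, 0.06, 6],
    [-46, -5, -4, 0.06, 6],
    [-50.5, -5, -5, 0.06, 6],
    [-54, -5, -6.5, 0.06, 6],
    [-56, -5, -8, 0.06, 6],
    [-56.4, -5, -8.8, 0.06, 6],
    [-56.4, -5, -8.8, 0.06, 6],
  ],
)

```text
clock: 13.68
eef_pos: [499.2, -298.3, 360.4]
tool_rot: [-1.57, -0.001, 1.474]
force: [-0.4, 0.2, -0.3]
width: 59.9
```

Run:
```python
from h import *
s=ctrl.read_state(); print(s['clock'],s['eef_pos'],s['tool_rot'],s['force'],s['width'],s['qpos'].round(2))
w=ctrl.get_image('wrist'); save(w,'w3.png'); q=ctrl.get_image('scene'); save(q,'scene3.png'); t=ctrl.get_image('top'); save(t,'top3.png')
for p in (w,q,t):
    for n in ['feed_axis','feed_grip']:
        r=ctrl.mark_of(p,n); print(n,[(np.round(d['location'],1).tolist(),round(d['confidence'],2)) for d in r[:2]])
```

```text
13.675 [ 499.22423085 -298.33332439  360.42876069] [-1.57017974e+00 -9.52553088e-04  1.47397568e+00] [-0.41902192  0.21978923 -0.25219502] 59.887451620764374 [ 0.31  0.42  0.27  1.53 -0.12  1.2   2.08]
feed_axis []
feed_grip [([504.6, -299.9, 277.9], 0.72)]
feed_axis []
feed_grip [([498.6, -301.0, 274.8], 0.46)]
feed_axis [([595.7, -307.7, 216.9], 0.93), ([576.5, 246.6, 98.0], 0.53)]
feed_grip []
```

View pics/w3.png

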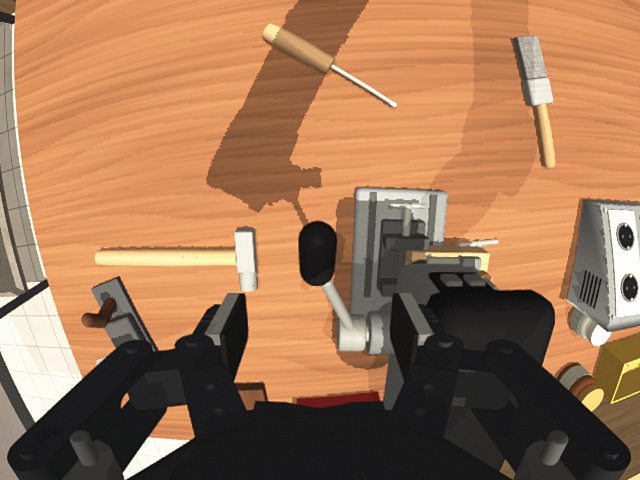

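View pics/scene3.png

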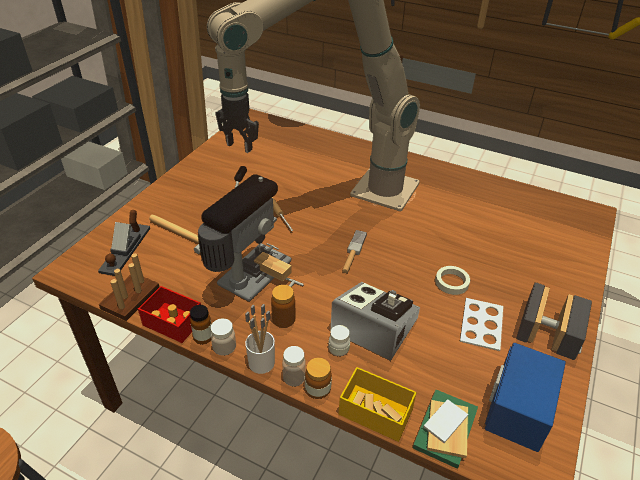

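apply_moves(
  motion=[
    [0, 1.5, 0, 0, 6],
    [-0.2, 4, 0.1, 0, 6],
    [-0.2, 7, 0.1, 0, 6],
    [-0.2, 9.5, 0.1, 0, 6],
    [-0.2, 10.5, 0.1, 0, 6],
    [-0.2, 10.5, 0.1, 0, 6],
  ],
)

```text
clock: 14.88
eef_pos: [497.4, -301.0, 255.1]
tool_rot: [-1.569, -0.0, 1.473]
force: [0.4, 0.7, -0.4]
width: 60.1
```

Run:
```python
from h import *
s=ctrl.read_state(); print(s['clock'],s['eef_pos'],s['tool_rot'],s['force'],s['width'])
w=ctrl.get_image('wrist'); q=ctrl.get_image('scene')
a=crop(w['image'],170,130,300,300,1.8);b=crop(q['image'],180,100,120,180,3)
cv2.imwrite('pics/c7.png',np.hstack([a[:540],b[:540]])[:,:,::-1])
```

```text
14.875 [ 497.35273512 -301.0082333   255.0572191 ] [-1.56934994e+00 -4.95987265e-04  1.47289894e+00] [ 0.41986799  0.70957386 -0.42365355] 60.09871973469701
```

View pics/c7.png

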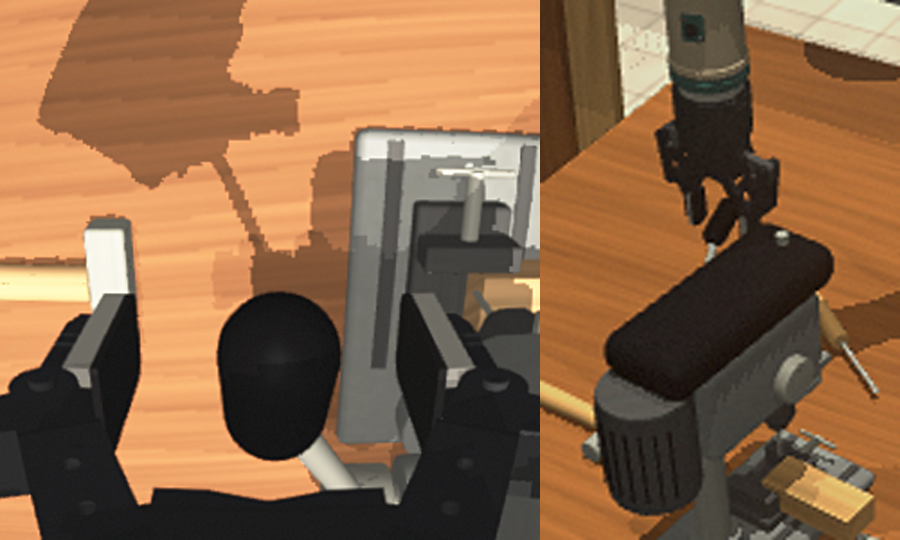

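apply_moves(
  motion=[
    [0, 0, 0, 0, 4],
    [0, 0, 0, 0, 2],
    [0, 0, 0, 0, 0],
    [0, 0, 0, 0, 0],
    [0, 0, 0, 0, 0],
  ],
)

```text
clock: 15.6
eef_pos: [498.0, -299.3, 256.6]
tool_rot: [-1.571, -0.003, 1.473]
force: [-2.2, 4.4, 4.1]
width: 22.6
```

Run:
```python
from h import *
s=ctrl.read_state(); print(s['clock'],s['eef_pos'],s['tool_rot'],s['force'],s['width'])
w=ctrl.get_image('wrist'); q=ctrl.get_image('scene')
a=crop(w['image'],170,130,300,300,1.8);b=crop(q['image'],180,100,120,180,3)
cv2.imwrite('pics/c8.png',np.hstack([a[:540],b[:540]])[:,:,::-1])
```

```text
15.6 [ 497.9972674  -299.27935894  256.55412137] [-1.57102635 -0.00285134  1.47338421] [-2.24187703  4.3552554   4.13153922] 22.606158493379006
```

View pics/c8.png

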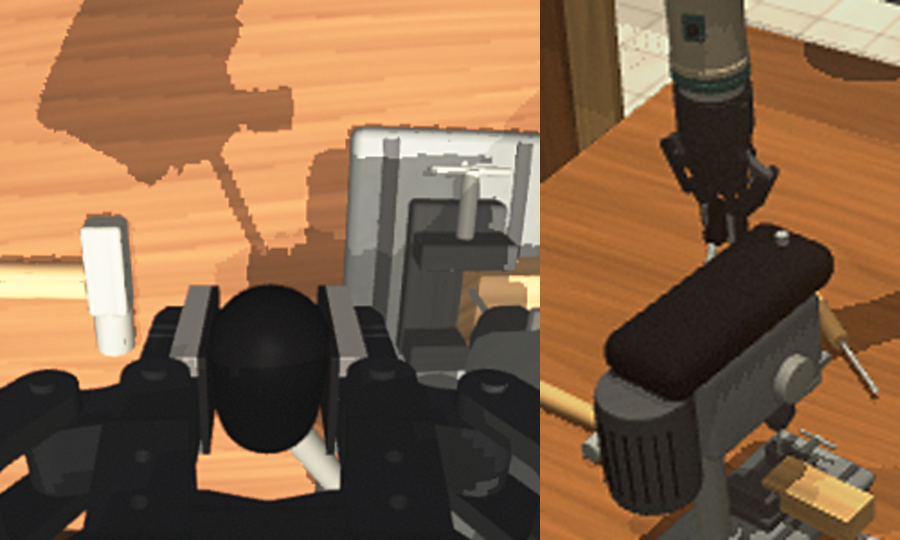

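apply_moves(
  motion=[
    [0, 0.6, 0.4, 0, 0],
    [0, 1.4, 0.85, 0, 0],
    [0, 2.1, 1.15, 0, 0],
    [0, 2.85, 1.45, 0, 0],
    [0, 3.6, 1.7, 0, 0],
    [0, 4.4, 1.87, 0, 0],
    [0, 5.2, 2.0, 0, 0],
    [0, 6.0, 2.06, 0, 0],
    [0, 6.8, 2.06, 0, 0],
    [0, 7.6, 2.04, 0, 0],
  ],
)

```text
clock: 16.95
eef_pos: [478.7, -297.0, 180.9]
tool_rot: [-1.573, -0.003, 1.473]
force: [-1.3, 6.4, 9.8]
width: 22.8
```

Run:
```python
from h import *
s=ctrl.read_state(); print(s['clock'],s['eef_pos'],s['tool_rot'],s['force'],s['torque'],s['width'])
w=ctrl.get_image('wrist'); q=ctrl.get_image('scene')
a=crop(w['image'],170,130,300,300,1.8);b=crop(q['image'],180,100,120,180,3)
cv2.imwrite('pics/c9.png',np.hstack([a[:540],b[:540]])[:,:,::-1])
```

```text
16.95 [ 478.65151266 -297.0236294   180.88892901] [-1.57287424 -0.00310523  1.4731438 ] [-1.27230706  6.3946195   9.75854277] [ 1.21567862 -0.21289381 -0.33976643] 22.803367322701416
```

View pics/c9.png

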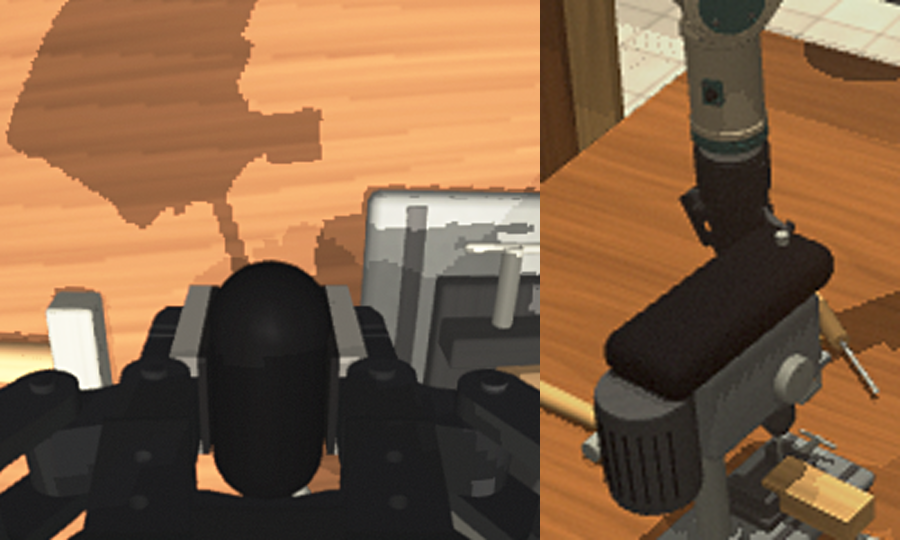

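apply_moves(
  motion=[
    [0.05, 0.8, -0.1, 0, 0],
    [0.1, 1.6, -0.25, 0, 0],
    [0.1, 2.4, -0.48, 0, 0],
    [0.1, 3.1, -0.72, 0, 0],
    [0.1, 3.8, -1.0, 0, 0],
    [0.1, 4.4, -1.31, 0, 0],
    [0.1, 4.9, -1.6, 0, 0],
    [0.1, 5.3, -1.8, 0, 0],
    [0.1, 5.3, -1.8, 0, 0],
  ],
)

```text
clock: 18.18
eef_pos: [496.4, -299.1, 128.2]
tool_rot: [-1.573, -0.001, 1.472]
force: [-3.4, 4.3, 10.4]
width: 22.7
```

apply_moves(
  motion=[
    [0, 0.2, -0.1, 0, 0],
    [0, 0.3, -0.15, 0, 0],
    [0, 0.4, -0.2, 0, 0],
    [0, 0.4, -0.2, 0, 0],
  ],
)

```text
clock: 18.68
eef_pos: [498.6, -299.4, 124.6]
tool_rot: [-1.573, -0.001, 1.473]
force: [-2.3, 3.9, 10.7]
width: 22.4
```

```bash
cat > look2.py <<'E'
from h import *
s=ctrl.read_state(); print(s['clock'],s['eef_pos'],s['force'],s['torque'],s['width'])
w=ctrl.get_image('wrist'); q=ctrl.get_image('scene'); t=ctrl.get_image('top')
for p in (w,q,t):
    for n in ['feed_axis','feed_grip','toggle_tip']:
        r=ctrl.mark_of(p,n); print(n,[(np.round(d['location'],1).tolist(),round(d['confidence'],2)) for d in r[:2]])
a=crop(w['image'],170,130,300,300,1.8);b=crop(t['image'],370,170,120,180,3)
cv2.imwrite('pics/d_%d.png'%int(s['clock']*10),np.hstack([a[:540],b[:540]])[:,:,::-1])
E
python3 look2.py
```

```text
18.675 [ 498.57005328 -299.35298911  124.5983343 ] [-2.34130317  3.85178694 10.72787048] [ 1.05178162 -0.10018333 -0.03739059] 22.39770041068884
feed_axis []
feed_grip [([497.3, -303.7, 153.9], 0.9)]
toggle_tip []
feed_axis []
feed_grip []
toggle_tip [([643.5, 256.3, 150.8], 0.55)]
feed_axis [([598.8, -308.8, 214.4], 0.84), ([645.3, 256.5, 102.9], 0.62)]
feed_grip [([631.6, 224.1, 89.0], 0.45)]
toggle_tip [([641.4, 263.9, 154.8], 0.6), ([759.9, 164.4, -1.8], 0.3)]
```

View pics/d_186.png

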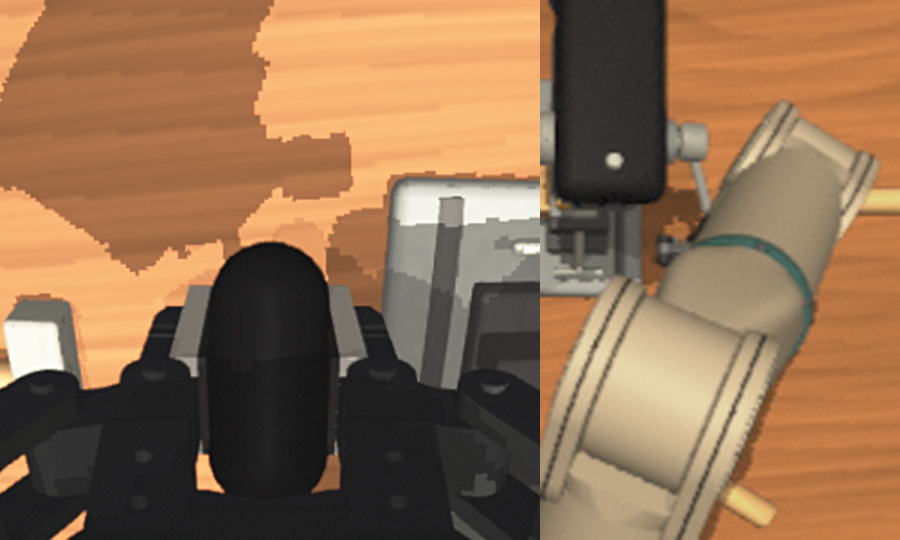

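apply_moves(
  motion=[
    [0, 0.2, -0.15, 0, 0],
    [0, 0.4, -0.3, 0, 0],
    [0, 0.6, -0.45, 0, 0],
    [0, 0.6, -0.45, 0, 0],
  ],
)

```text
clock: 19.77
eef_pos: [503.7, -299.9, 118.6]
tool_rot: [-1.574, -0.001, 1.475]
force: [-1.5, 2.7, 9.6]
width: 22.9
```

```bash
python3 look2.py;python3 - <<'E'
from h import *
q=ctrl.get_image('scene'); b=crop(q['image'],180,90,160,200,3); cv2.imwrite('pics/e1.png',b[:,:,::-1])
E
```

```text
19.775 [ 503.73639731 -299.93537429  118.61752936] [-1.53306197  2.69274882  9.63934607] [ 0.98561305 -0.20463483  0.26308464] 22.863408136419615
feed_axis []
feed_grip [([499.5, -301.3, 144.0], 0.68)]
toggle_tip []
feed_axis []
feed_grip [([597.1, -68.4, -1.4], 0.59)]
toggle_tip [([642.6, 258.0, 153.0], 0.63)]
feed_axis [([599.0, -312.5, 215.5], 0.9)]
feed_grip []
toggle_tip [([642.9, 263.1, 153.0], 0.63), ([597.8, -310.5, 217.1], 0.28)]
```

View pics/d_197.png

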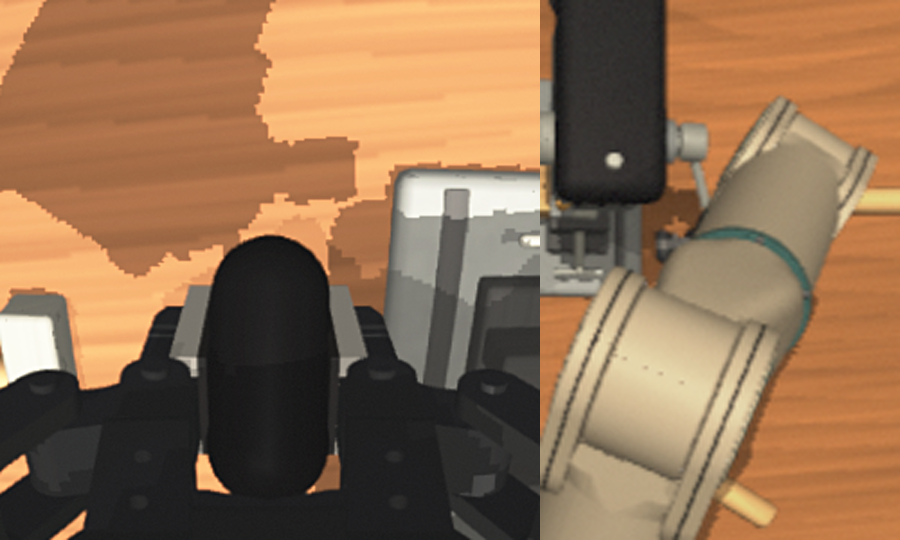

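View pics/e1.png

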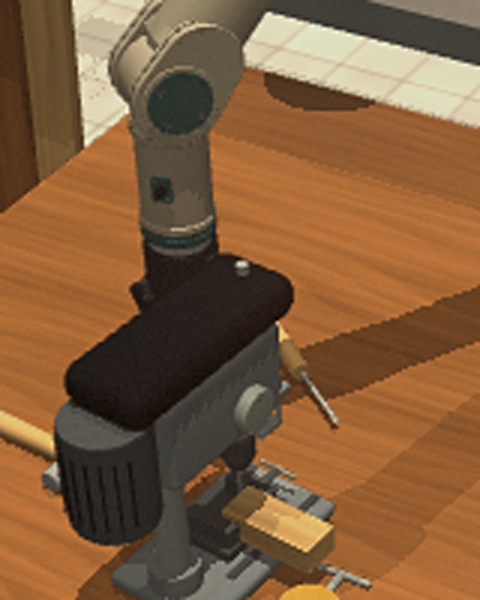

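apply_moves(
  motion=[
    [0, 0.2, -0.1, 0, 0],
    [0, 0.4, -0.2, 0, 0],
    [0, 0.4, -0.2, 0, 0],
    [0, 0.4, -0.2, 0, 0],
  ],
)

```text
clock: 20.92
eef_pos: [504.2, -300.0, 117.8]
tool_rot: [-1.573, -0.001, 1.474]
force: [-10.0, 7.6, 36.4]
width: 22.8
```

apply_moves(
  motion=[
    [0, -0.1, 0, 0, 0],
    [0, -0.15, 0, 0, 0],
    [0, -0.15, 0, 0, 0],
    [0, -0.15, 0, 0, 0],
    [0, -0.15, 0, 0, 0],
    [0, -0.15, 0, 0, 0],
  ],
)

```text
clock: 21.68
eef_pos: [504.1, -300.0, 117.9]
tool_rot: [-1.572, -0.001, 1.474]
force: [-7.4, 6.1, 25.6]
width: 22.8
```

```bash
python3 look2.py
python3 - <<'E'
from h import *
q=ctrl.get_image('scene'); t=ctrl.get_image('top'); save(q,'sf.png')
for c in (q,t):
  for n in ('toggle_tip','test_top','hammer','varnish_jar','tape_roll','screwdriver','brush','chuck_key','wax_jar','fret_panel'):
    r=ctrl.mark_of(c,n); print(n,[(np.round(d['location'],0).tolist(),round(d['confidence'],2)) for d in r[:1]])
cv2.imwrite('pics/e2.png',crop(q['image'],320,260,110,110,5)[:,:,::-1])
E
```

```text
21.675 [ 504.12855539 -299.96369633  117.91263467] [-7.3815647   6.10359119 25.62289222] [1.41283767 1.04634505 0.38475244] 22.806306114883895
feed_axis []
feed_grip [([503.8, -302.2, 146.3], 0.7)]
toggle_tip []
feed_axis []
feed_grip []
toggle_tip [([616.5, -192.9, -0.2], 0.55), ([642.2, 256.5, 149.3], 0.51)]
feed_axis [([593.7, -309.2, 213.4], 0.65)]
feed_grip []
toggle_tip [([641.9, 263.1, 151.5], 0.47), ([576.6, 247.5, 100.1], 0.27)]
toggle_tip [([645.0, 257.0, 150.0], 0.41)]
test_top [([576.0, 245.0, 98.0], 0.35)]
hammer [([630.0, 220.0, 83.0], 0.69)]
varnish_jar [([737.0, -21.0, 1.0], 0.94)]
tape_roll [([361.0, 371.0, -0.0], 0.88)]
screwdriver [([334.0, -267.0, 1.0], 0.62)]
brush [([384.0, 36.0, 2.0], 0.69)]
chuck_key [([598.0, -69.0, -5.0], 0.63)]
wax_jar [([760.0, 164.0, -1.0], 0.66)]
fret_panel [([487.0, 499.0, -2.0], 0.64)]
toggle_tip [([638.0, 262.0, 152.0], 0.37)]
test_top [([575.0, 249.0, 99.0], 0.53)]
hammer [([567.0, -522.0, -0.0], 0.74)]
varnish_jar [([741.0, -22.0, 3.0], 0.88)]
tape_roll [([369.0, 371.0, 2.0], 0.78)]
screwdriver [([485.0, 495.0, -2.0], 0.73)]
brush [([387.0, 44.0, -2.0], 0.84)]
chuck_key [([596.0, -66.0, -9.0], 0.69)]
wax_jar [([759.0, 165.0, -1.0], 0.73)]
fret_panel [([484.0, 494.0, -1.0], 0.8)]
```

View pics/e2.png

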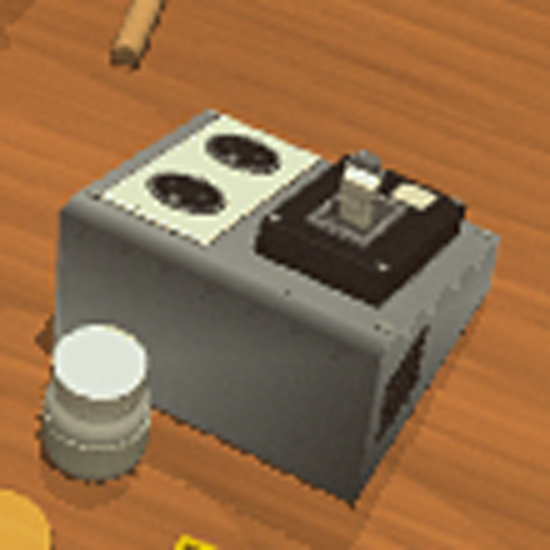

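Run:
```python
from h import *
print(ctrl.finish_job()); s=ctrl.read_state(); print(s['clock'],s['eef_pos'],s['force'],s['width'])
```

```text
the job is handed in; nothing more can be done
None
the job is handed in; nothing more can be done
```

I tested the breaker and reset it, and the drill's feed lever is held down at its depth stop. I handed the job in at about 22 s. The hand-in gives no verdict, so the checks below are my own.

- **Breaker test:** I pressed the test button with closed fingers at about 15 N. The toggle tip then read about x = 612, z = 139 mm, which fits tripped. I had no direct reading of the finger–toggle contact force, but by my geometry the fingers stayed about 12 mm or more clear of it.
- **Toggle reset:** I lifted it along its arc with the closed fingers. After I backed away, all three cameras put the tip at about x = 641, z = 153 mm, the same as at the start, so it is on. The button was seen standing out again.
- **Feed lever:** I gripped it (opening 22.8 mm) and pulled it down. At the end, a 4 mm commanded step moved the tool only 0.8 mm while the force rose from about 10 N to 36 N. I then eased off to a steady hold of about 26 N upward.
- **Depth check:** The wrist picture put the grip at z = 146.3 mm, against 146 mm specified at the stop. I had to go 8–9 mm lower than planned to reach it. The grip probably shifted in the pads, but I did not confirm that.
- **Tools and jars:** The network put all those I could compare within about 5 mm of where they started. Three readings were wrong or missing:
  - The hammer in the scene view and the screwdriver in the top view were clearly misread. The other camera put each in its place.
  - The chuck key was only located at the end, so I had no starting position to compare it with.

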